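File two slide boxes as a square pile

TASK

File the two slide boxes in the steel stand as one square pile: the box in the low bay pushed fully home against the rear rails, and the box from the step slid across on top of it, flush with it, home against both the rear rails and the end rails. They hold glass, so keep them level and do not drop or bang them, and leave the bottle, jar and beaker where they stand.

Things in the scene. Friction and masses are not known exactly. Their poses are not given: they have to be found in the camera images.
- stand: fixed dark steel filing stand, 170 (x) x 265 (y) mm: low bay beside a step. x points to its rear rails, y from bay to step, z up. Origin: on the bench, below the centre of a box that is home against rear and end rails (box x parallel to stand x). Bay floor: 4 mm high, from x = -108 mm, open to -x, 89 mm wide (y = -42 to +47 mm) for the 84 mm wide box
- step_top (a point): centre of the step's flat top, 38 mm above the bench; axes as the stand's. The step is solid, 125 (x) x 169 (y) mm, open to its -x and +y sides; in the stand's frame x = -76 to +49, y = +47 to +216 mm. It stands 2 mm above the top of a box in the bay
- rear_rails (a point): middle of the inner face of the rear rails, at stand x = +49 mm, on the bench level; axes as the stand's. Two bars along y behind bay and step (stand y = -49 to +216 mm), at heights 15-25 and 47-57 mm; tops of uprights 58 mm
- end_rails (a point): middle of the inner face of the end rails, at stand y = -42 mm, on the bench level; axes as the stand's. Two bars along x (stand x = -36 to +49 mm) on the bay's side away from the step, heights as the rear rails
- lower_box: flat closed white plastic slide case, paper card on its lid, 98 (x) x 84 (y) x 32 (z) mm, 0.13 to 0.27 kg, slides at 0.6 to 4 N (friction about 0.6). Origin: centre of its underside; z up. It lies in the bay on the stand's floor, pulled out 25 to 55 mm towards the stand's -x, nearly parallel to the bay; its top is then 36 mm above the bench. Home: only x needs pushing.
- upper_box: flat closed white plastic slide case, paper card on its lid, 98 (x) x 84 (y) x 32 (z) mm, 0.13 to 0.27 kg, slides at 0.6 to 4 N (friction about 0.6). Origin: centre of its underside; z up. Identical to the other box; it lies loose and askew (up to about 13 degrees) on the step, underside 38 mm above the bench, some way clear of the rear rails. On the pile its underside is 36 mm above the bench.
- stain_bottle: bystander: amber bottle, 48 mm diameter, 105 mm high; origin at the centre of its underside
- sample_jar: bystander: white jar, 54 mm diameter, 62 mm high; origin at the centre of its underside
- beaker: bystander: glass beaker, 60 mm diameter, 78 mm high; origin at the centre of its underside
Not all that is in view belongs to the job. What is shaped like the lower_box but blue is not meant.

How it is judged:
At the end, for the whole second after the job is handed in: Both boxes lie flat and still in the bay, the second on top of the first, each within 6 mm of the rear rails and 6 mm of the end rails, within 0.05 rad of parallel to the stand, and their centres within 8 mm of one another (x of lower_box in the frame of stand between -0.006 and 0.004 m and y of lower_box in the frame of stand between -0.004 and 0.006 m and angle between the x axis of each of lower_box, upper_box and the x axis of stand, either way round below 0.05 rad and angle between each of lower_box, upper_box's own z axis and vertical below 0.03 rad and linear speed of each of lower_box, upper_box below 0.01 m/s and x of upper_box in the frame of stand between -0.006 and 0.004 m and y of upper_box in the frame of stand between -0.004 and 0.006 m and horizontal distance between lower_box and upper_box below 0.008 m and z of upper_box in the frame of lower_box between 0.029 and 0.034 m and z of lower_box in the frame of stand below 0.007 m); the robot touches nothing.
It fails at once if a slide box is tipped by more than 0.35 rad (angle between any of lower_box, upper_box's own z axis and vertical above 0.35 rad).
It fails at once if a slide box is dropped or flung (faster than 0.6 m/s) (linear speed of any of lower_box, upper_box above 0.6 m/s).
It fails at once if the bottle, jar or beaker is moved by more than 30 mm (distance of any of stain_bottle, sample_jar, beaker from where it was at the start of the episode above 0.03 m).
It also fails if it takes over 69 s, if anything falls off the work surface, if the arm or the gripper's body presses on something with over 40 N, if the wrist force passes 120 N, or if a joint passes its speed limit or range.

ROBOT

A 6-joint arm with a two-finger parallel gripper is mounted at the origin on the work surface. World frame = base frame: x ahead of the robot, y to its left, z up, the work surface at z = 0. Lengths are in m, angles in rad, forces in N, time in s.
With the tool pointing down it reaches from about 0.3 to 0.875 m from the base axis. Payload 6.4 kg.
Tool frame: the origin (TCP) lies at the very end of the fingers, on their centre line; the grasp point (between the pads) lies 19 mm behind it (grip_point_offset is the distance from the TCP to the grasp point, in m); z points along the fingers, y is the direction in which the jaws open and shut (so a half turn about z gives the same grasp; the last joint's range is limited). The gripper opens to 85 mm and grips with 20 to 120 N. Pads are 22 mm wide; open, the fingers measure 114 mm over their backs; the gripper's body (76 mm by 85 mm) begins 54 mm behind the grasp point. The pads swing forward as they close: fully open they stand 13 mm farther back than shut.
Start: joints at [-1.5, 0.181, 1.607, -0, 1.354, -0.206], TCP at [0.157, -0.553, 0.231] pointing down, gripper open.
Joint ranges: [-2.99, 2.99], [-0.89, 2.07], [0.3, 2.58], [-1.14, 4.28], [0, 2.63], [-3.12, 3.12]. Speed limits (rad/s): [2.57, 2.57, 3.01, 3.14, 3.14, 3.14].

INTERFACE

Orientations are given as a rotation vector (axis times angle).
In Python, from workcell import observe, get_image, hand_in, spot_in, outline_of, grip_point_offset gives the robot as it stands. The module is installed in compiled form; this text tells all that it offers.
- The arm moves only by the shell command python3 -m handwheel 'ROWS' [FORCE]. ROWS is JSON, a list of rows, each a list of 7 numbers: the shift along the tool's x, y, z in m, then the turn, a rotation vector about the tool's x, y, z in degrees, then the opening, from 0 (shut) to 1 (fully open). In form: [[dx, dy, dz, rx, ry, rz, gripper], ...]. A call has 1 to 8 rows; each row shifts and turns the commanded pose from where the row before left it, along the tool's axes as they then stand; what a row does not reach is not made up. A row lasts 1/10 s, in which the tool goes at most 50 mm and 8.59 degrees, less where a joint would pass 70% of its speed; a pose out of reach is approached as far as the arm can. A call is refused whole if a number of a shift passes 0.05 or a number of a turn 8.59, either way. A call with a gripper value outside its range is refused whole. The fingers move at their own pace and stop on an object; FORCE is the grip in N (left out, the last holds). Time passes only in rows, so rows that do not move let the fingers close. It gives the time, the measured TCP pose, the force and the opening at its end, in the units of the state.
- observe(): the state, without advancing time (a new reading comes with each control period).
- get_image(name): name is "scene" or "top"; returns a dict with "frame" (384x512x3 uint8, red, green, blue), "mtx" (3x3 intrinsics, pixels), "R" (3x3) and "t" (3): a world point X has camera coordinates R X + t. Camera axes: x right, y down, z forward; pixel columns grow to the right and rows downward; lengths in m; the calibration is good to about 2 mm. A picture is of the moment at which its call begins. There is no depth.
- hand_in(): hands the job in, once; it reports no verdict.
Trained networks look in a picture, given as the dict that the camera call returned (one of the last four; its "shot" number tells which), for a name from the list of things; names that differ only in an ending like _2 or _b are one class to them, and where a whole thing is asked for, a point or a joint stands for the part that bears it (a point fixed in the world has none). Each returns a list of dicts, best first, with "score" (0 to 1); they miss things now and then, are a little off and sometimes report something else, mostly with a low value. They report only what shows in the picture. A call takes as long as a camera call. They do not tell look-alikes from the thing itself.
- spot_in(picture, target): "extent" ([left, top, width, height] in pixels, round what is visible of it).
- outline_of(picture, target): "region" (384x512 bool, what is visible of it) and "extent" ([left, top, width, height] in pixels, round what is visible of it).
The state is a dict: "time_s": time; "joints": joint angles; "qvel": joint speeds; "tau": joint torques, N m; "tool_pos": TCP position; "orientation": TCP orientation; "wrist_force": force on the tool from outside, world axes, zero at the start; "torque": the same for the moment, N m; "gripper_width": finger opening in m.
Only numpy, scipy, OpenCV 4.12 (cv2) and the standard library are available. Lean on these libraries where they do the work, as an engineer would, in place of code of your own. Each camera call takes 0.05 s, during which the arm holds its last target.

## Working session

There is one attempt and no reset: what is moved stays moved. The work goes in short steps, Python scripts to look and compute and a shell command to move; the robot and the scene stay as the last step left them, time stands still between calls to the robot, and variables do not carry over. Pictures are saved under pics/ and viewed, and the job is handed in when it is done.

```bash
mkdir -p pics; ls
python3 - <<'E'
from workcell import *
import cv2,numpy as np
s=observe();print(s, grip_point_offset)
for n in("scene","top"):
    p=get_image(n);np.savez(f"{n}0.npz",**{k:p[k] for k in("frame","mtx","R","t")})
    print(n,p["mtx"].tolist(),p["R"].round(3).tolist(),p["t"].round(3).tolist())
    cv2.imwrite(f"pics/{n}0.png",cv2.resize(p["frame"][:,:,::-1],(800,600),interpolation=cv2.INTER_CUBIC))
    for t in("stand","lower_box","upper_box","stain_bottle","sample_jar","beaker"):
        print(t,[(round(d["score"],2),[round(float(v)) for v in d["extent"]]) for d in spot_in(p,t)])
E
```

```text
pics
{'time_s': 0.0, 'joints': array([-1.50029740e+00,  1.81504689e-01,  1.60801433e+00, -2.07678161e-05,
        1.35379934e+00, -2.06318214e-01]), 'qvel': array([-0.00191799, -0.0001231 ,  0.00023162,  0.00051439,  0.00172396,
       -0.00097475]), 'tau': array([-7.12943674e-04, -4.44878340e+01, -3.51333904e+01, -4.47496168e-04,
        9.03449720e-03,  3.05172293e-06]), 'tool_pos': array([ 0.15710537, -0.55254519,  0.23040154]), 'orientation': array([-3.10984142e+00, -4.33205605e-01, -1.52083108e-04]), 'wrist_force': array([-0.00951195, -0.80770924, -0.10706787]), 'torque': array([-0.03228994,  0.00412802, -0.00210752]), 'gripper_width': 0.08570993500533824} 0.0187
scene [[417.3006089906144, 0.0, 257.78565436075553], [0.0, 417.3006089906144, 195.8096770910426], [0.0, 0.0, 1.0]] [[0.298, 0.955, -0.01], [0.688, -0.222, -0.691], [-0.662, 0.199, -0.723]] [-0.164, -0.38, 1.516]
stand [(0.76, [208, 170, 111, 61])]
lower_box [(0.86, [196, 249, 53, 47]), (0.77, [149, 201, 52, 47]), (0.71, [213, 175, 48, 38])]
upper_box [(0.81, [260, 150, 49, 38])]
stain_bottle [(0.72, [94, 209, 27, 31]), (0.59, [258, 147, 53, 41]), (0.28, [210, 168, 111, 65]), (0.27, [212, 176, 50, 40])]
sample_jar [(0.73, [393, 151, 24, 32])]
beaker [(0.57, [94, 166, 30, 36])]
top [[399.5797860299135, 0.0, 254.74426336786624], [0.0, 399.5797860299135, 195.1994715190845], [0.0, 0.0, 1.0]] [[0.011, -1.0, 0.021], [-0.998, -0.012, -0.057], [0.057, -0.02, -0.998]] [-0.021, 0.594, 1.354]
stand [(0.96, [200, 175, 87, 71])]
lower_box [(0.91, [274, 124, 40, 39]), (0.77, [301, 177, 36, 39]), (0.63, [255, 188, 27, 39])]
upper_box [(0.61, [208, 198, 33, 37])]
stain_bottle []
sample_jar [(0.8, [116, 190, 22, 7])]
beaker [(0.64, [352, 239, 23, 19])]
```

View pics/scene0.png

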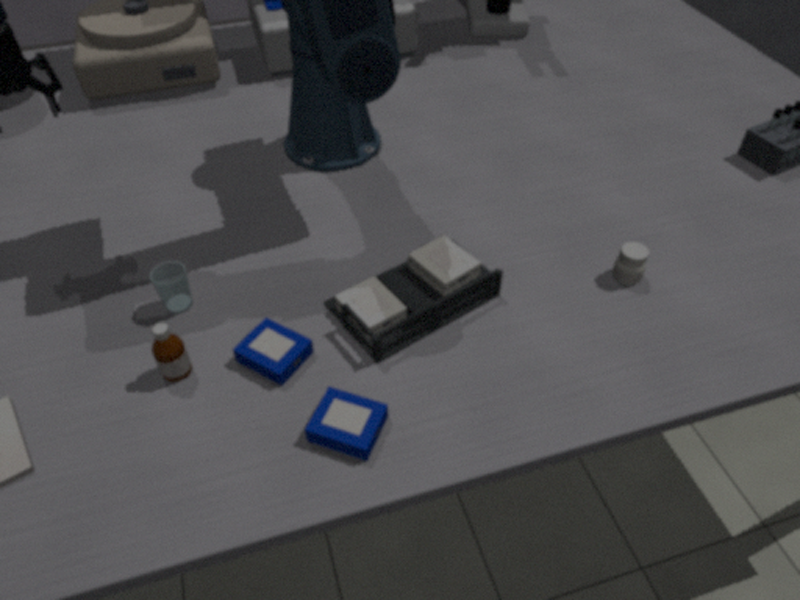

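View pics/top0.png

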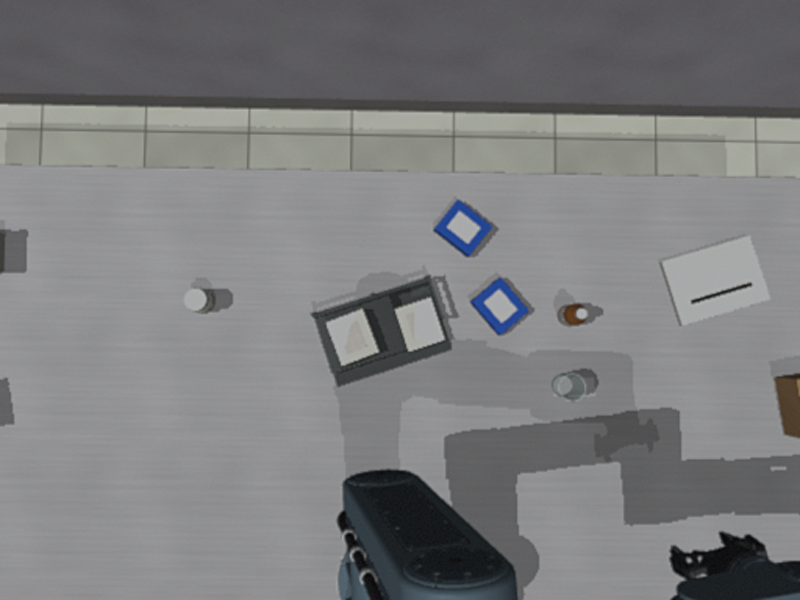

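Run:
```python
import cv2,numpy as np
for n,(x,y,w,h) in dict(scene=(195,135,140,105),top=(185,165,120,90)).items():
    f=np.load(f"{n}0.npz")["frame"][y:y+h,x:x+w,::-1]
    cv2.imwrite(f"pics/{n}0c.png",cv2.resize(f,(800,600),interpolation=cv2.INTER_CUBIC))
```

```text
(no output)
```

View pics/scene0c.png

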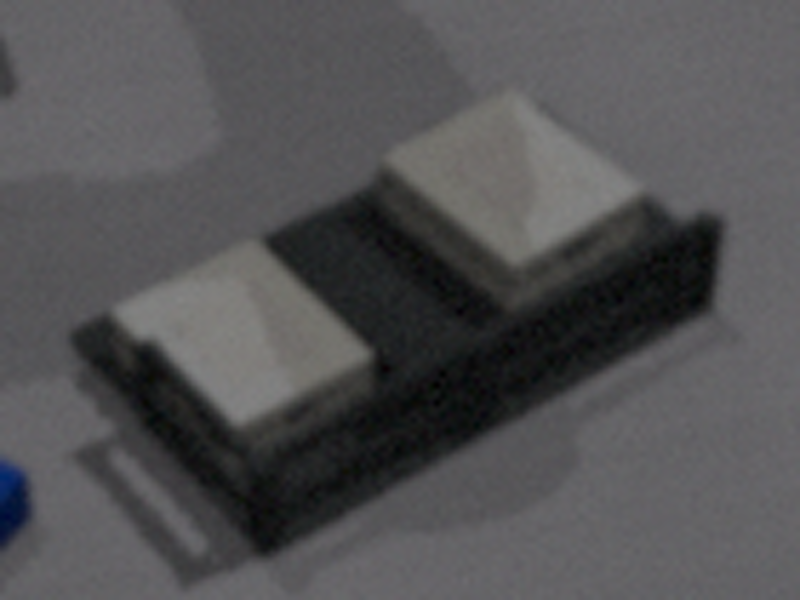

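View pics/top0c.png

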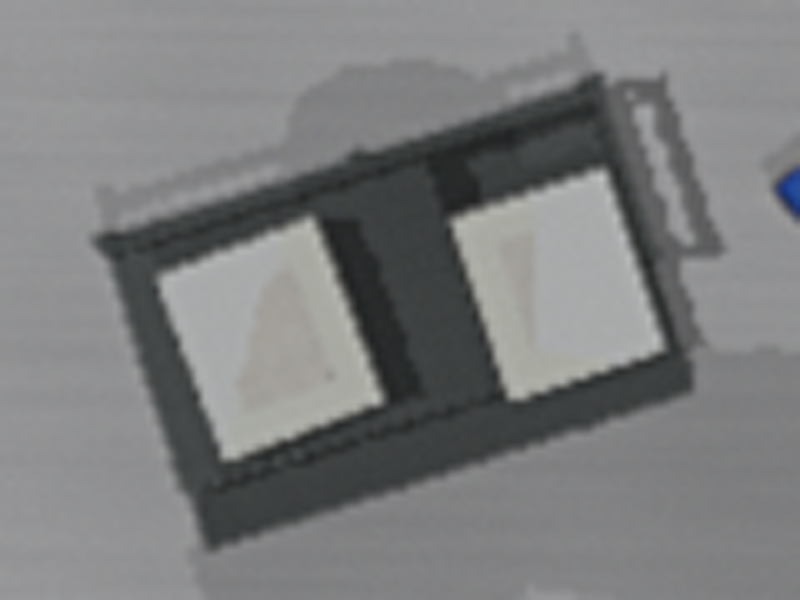

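The crops show the two white boxes in the dark stand. In the top image the bay box is at about (268,207) and the step box at (224,216). The candidates are two blue look-alikes at top (294,143) and (319,196), and the two white boxes in the stand. I choose the white ones by colour: the right one (bay) is lower_box and the left one (step) is upper_box. Next I measure.

```bash
cat > h.py <<'E'
import cv2,numpy as np
from scipy.optimize import least_squares
def load(n): return dict(np.load(n))
def back(p,uv,z):
    uv=np.atleast_2d(np.asarray(uv,float)); d=np.c_[uv,np.ones(len(uv))]@np.linalg.inv(p["mtx"]).T@p["R"]
    c=-p["R"].T@p["t"]; return c+d*((z-c[2])/d[:,2])[:,None]
def proj(p,X):
    q=np.atleast_2d(X)@p["R"].T+p["t"]; q=q@p["mtx"].T; return q[:,:2]/q[:,2:]
def boxmask(p,roi,thr):
    x,y,w,h=roi; f=p["frame"].astype(int); m=np.zeros(f.shape[:2],np.uint8)
    m[y:y+h,x:x+w]=(f[y:y+h,x:x+w].min(2)>thr); 
    n,l,st,c=cv2.connectedComponentsWithStats(m); 
    i=1+np.argmax(st[1:,4]); return (l==i).astype(np.uint8)
def boxfit(p,m,z):
    c=max(cv2.findContours(cv2.resize(m*255,None,fx=8,fy=8,interpolation=cv2.INTER_LINEAR)//128*255,0,1)[0],key=cv2.contourArea)[:,0,:]
    uv=(c+.5)/8-.5; X=back(p,uv,z)[:,:2]
    r=cv2.minAreaRect((X*1000).astype(np.float32)); return r
E
python3 - <<'E'
from h import *
p=load("top0.npz")
print("cam",-p["R"].T@p["t"])
f=p["frame"]
for n,roi,z in(("lower",(250,187,38,42),.036),("upper",(205,195,39,42),.070)):
    m=boxmask(p,roi,130); print(n,m.sum(),boxfit(p,m,z), [f[207,c].tolist() for c in (246,250,256,262,268,280)])
k=lambda x,y:(185+x/6.667,165+y/6.667)
a=back(p,[k(100,242),k(600,80)],.058)
print(a, np.linalg.norm(a[1]-a[0]))
b=back(p,[k(208,548),k(692,388)],.0); print(b,np.linalg.norm(b[1]-b[0]))
b=back(p,[k(200,490),k(505,400)],.038); print(b,np.linalg.norm(b[1]-b[0]))
E
```

```text
cam [0.51586783 0.01330303 1.38542496]
lower 692 ((551.8790283203125, -59.42527770996094), (98.0694808959961, 84.4046630859375), 19.087575912475586) [[60, 63, 64], [62, 64, 64], [160, 162, 155], [162, 160, 154], [168, 170, 171], [173, 175, 175]]
upper 737 ((522.6682739257812, 84.53221130371094), (98.84752655029297, 84.88883972167969), 21.498130798339844) [[60, 63, 64], [62, 64, 64], [160, 162, 155], [162, 160, 154], [168, 170, 171], [173, 175, 175]]
[[ 0.56890831  0.16818909  0.058     ]
 [ 0.65314524 -0.08010049  0.058     ]] 0.2621899566709908
[[ 0.41386035  0.11635682  0.        ]
 [ 0.49900282 -0.13341319  0.        ]] 0.2638831205222468
[[ 0.44559911  0.11802814  0.038     ]
 [ 0.49238354 -0.03486349  0.038     ]] 0.15988943844768982
```

Measured sizes match the true ones: boxes 98.1 × 84.4 and 98.8 × 84.9 mm, stand width 263 mm. The stand origin is at about (0.585, -0.053) with yaw 18.8°. The lower box is at stand x=-33, y=+5. The upper box is at x=-15, y=+150, askew by 2.7°. I'll now move to the front of the bay, with the jaws part open so the push has two contact points.

```bash
cat >> h.py <<'E'
from scipy.spatial.transform import Rotation as Ro
YAW=np.radians(18.77); O=np.array([.585,-.053]); E_=np.array([np.cos(YAW),np.sin(YAW)]); N_=np.array([-E_[1],E_[0]])
def st(X): d=np.asarray(X)[:2]-O; return np.array([d@E_,d@N_])
def where():
    from workcell import observe
    s=observe(); R=Ro.from_rotvec(s["orientation"]).as_matrix()
    f=s["wrist_force"]; a=np.degrees(np.arctan2(R[1,0],R[0,0]))-np.degrees(YAW)
    print("t",round(s["time_s"],2),"stand xy mm",(st(s["tool_pos"])*1000).round(1),"z",round(s["tool_pos"][2]*1000,1),"toolx yaw-stand",round(a,2),"tilt",np.degrees(np.arccos(-R[2,2])).round(2),"F stand",(f[:2]@E_).round(1),(f[:2]@N_).round(1),f[2].round(1),"w",round(s["gripper_width"]*1000,1))
    return s,R
def go(x,y,z): # tool shift to stand x,y (m), z
    s,R=where(); T=np.r_[O+x*E_+y*N_,z]; print("tool shift mm",(R.T@(T-s["tool_pos"])*1000).round(1))
E
python3 -m handwheel '[[0.034,-0.028,0,0,0,0,0.4],[0.034,-0.028,0,0,0,0,0.4],[0.034,-0.028,0,0,0,0,0.4],[0.034,-0.028,0,0,0,0,0.4],[0.034,-0.028,0,0,0,0,0.4],[0.034,-0.028,0,0,0,0,0.4],[0.034,-0.028,0,0,0,0,0.4],[0.034,-0.028,0,0,0,-2.9,0.4]]' 40
python3 -c "
from h import *
go(-.105,.003,.12)"
```

```text
time_s: 1.5
tool_pos: [0.3583, -0.2619, 0.2316]
orientation: [3.099, 0.512, 0.001]
wrist_force: [1.3, 0.4, -0.6]
gripper_width: 0.0341
t 1.5 stand xy mm [-281.8 -124.8] z 231.6 toolx yaw-stand 0.01 tilt 0.06 F stand 1.4 -0.1 -0.6 w 34.1
tool shift mm [ 176.8 -127.9  111.6]
```

```bash
python3 -m handwheel '[[0.034,-0.025,0.01,0,0,0,0.4],[0.034,-0.025,0.01,0,0,0,0.4],[0.034,-0.025,0.01,0,0,0,0.4],[0.034,-0.025,0.02,0,0,0,0.4],[0.034,-0.024,0.03,0,0,0,0.4],[0,0,0.03,0,0,0,0.4],[0,0,0,0,0,0,0.4]]' 40
python3 -c "
from h import *
go(-.105,.003,.014)
from workcell import *
p=get_image('scene');x,y,w,h=195,115,140,105
cv2.imwrite('pics/s1.png',cv2.resize(p['frame'][y:y+h,x:x+w,::-1],(800,600),interpolation=cv2.INTER_CUBIC))
"
```

```text
time_s: 2.2
tool_pos: [0.4755, -0.0896, 0.1183]
orientation: [-3.095, -0.515, 0.01]
wrist_force: [-0.4, 0.4, -0.1]
gripper_width: 0.0339
t 2.2 stand xy mm [-115.5    0.6] z 118.3 toolx yaw-stand 0.14 tilt 0.46 F stand -0.3 0.5 -0.1 w 33.9
tool shift mm [ 11.1  -1.8 104.3]
```

View pics/s1.png

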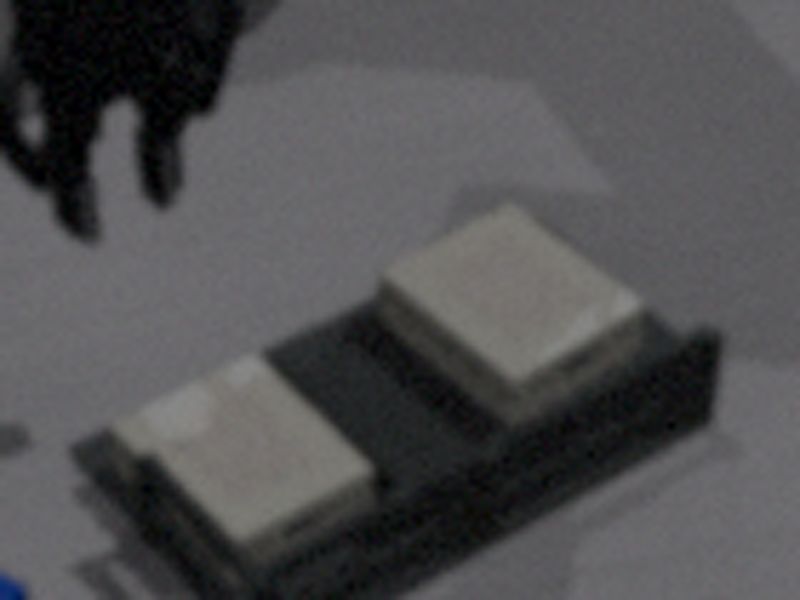

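```bash
python3 -m handwheel '[[0.004,-0.002,0.03,0,0,0,0.4],[0,0,0.03,0,0,0,0.4],[0,0,0.025,0,0,0,0.4],[0,0,0.014,0,0,0,0.4],[0,0,0.006,0,0,0,0.4],[0,0,0,0,0,0,0.4]]' 40
python3 -c "
from h import *
go(-.060,.003,.014)
from workcell import *
p=get_image('scene');x,y,w,h=195,115,140,105
cv2.imwrite('pics/s2.png',cv2.resize(p['frame'][y:y+h,x:x+w,::-1],(800,600),interpolation=cv2.INTER_CUBIC))
p=get_image('top');x,y,w,h=185,165,120,90
cv2.imwrite('pics/t2.png',cv2.resize(p['frame'][y:y+h,x:x+w,::-1],(800,600),interpolation=cv2.INTER_CUBIC))
"
```

```text
time_s: 2.85
tool_pos: [0.4817, -0.09, 0.0179]
orientation: [3.099, 0.51, 0.001]
wrist_force: [-0.2, 0.5, -0.6]
gripper_width: 0.0346
t 2.85 stand xy mm [-109.7   -1.7] z 17.9 toolx yaw-stand -0.09 tilt 0.05 F stand 0.0 0.5 -0.6 w 34.6
tool shift mm [49.7 -4.8  3.9]
```

View pics/s2.png

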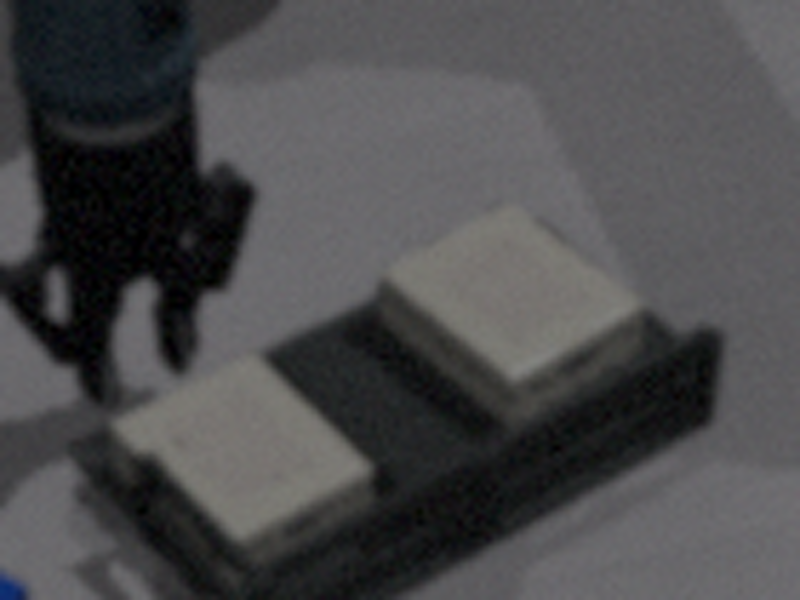

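View pics/t2.png

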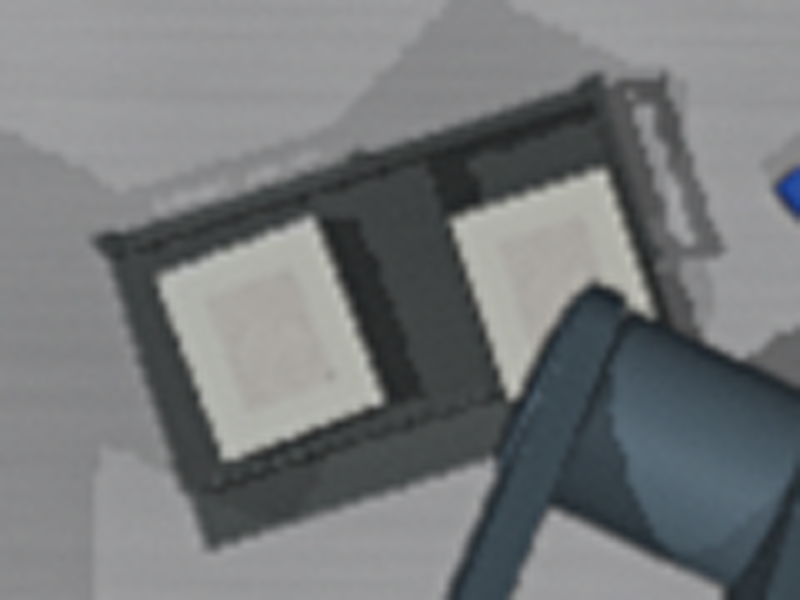

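Fingers stand clear in front of the bay box, near crop (180,370). I'll push in steps.

```bash
python3 -m handwheel '[[0.006,-0.004,0,0,0,0,0.4],[0.006,0,0,0,0,0,0.4],[0.005,0,0,0,0,0,0.4],[0.005,0,0,0,0,0,0.4],[0.005,0,0,0,0,0,0.4],[0.005,0,0,0,0,0,0.4],[0.004,0,0,0,0,0,0.4],[0.003,0,0,0,0,0,0.4]]' 40
python3 -c "
from h import *
where()"
```

```text
time_s: 3.75
tool_pos: [0.5171, -0.0725, 0.017]
orientation: [-3.099, -0.512, 0.0]
wrist_force: [-2.2, -0.8, 1.9]
gripper_width: 0.0341
t 3.75 stand xy mm [-70.5   3.4] z 17.0 toolx yaw-stand -0.0 tilt 0.01 F stand -2.3 -0.0 1.9 w 34.1
```

```bash
python3 -m handwheel '[[0.003,0,0,0,0,0,0.4],[0.003,0,0,0,0,0,0.4],[0.0,0,0,0,0,0,0.4]]' 40
python3 -c "
from h import *
where()"
python3 -m handwheel '[[0.002,0,0,0,0,0,0.4],[0.002,0,0,0,0,0,0.4],[0,0,0,0,0,0,0.4]]' 40
python3 -c "
from h import *
where()"
```

```text
time_s: 4.05
tool_pos: [0.5231, -0.0706, 0.0171]
orientation: [3.099, 0.512, 0.001]
wrist_force: [0.9, 1.4, -0.2]
gripper_width: 0.0339
t 4.05 stand xy mm [-64.3   3.3] z 17.1 toolx yaw-stand -0.01 tilt 0.04 F stand 1.3 1.1 -0.2 w 33.9
time_s: 4.35
tool_pos: [0.5266, -0.0693, 0.0171]
orientation: [3.1, 0.512, 0.001]
wrist_force: [0.1, 0.5, 0.5]
gripper_width: 0.0343
t 4.35 stand xy mm [-60.5   3.3] z 17.1 toolx yaw-stand -0.01 tilt 0.03 F stand 0.2 0.5 0.5 w 34.3
```

```bash
python3 -m handwheel '[[0.002,0,0,0,0,0,0.4],[0,0,0,0,0,0,0.4]]' 40 >/dev/null
python3 -c "
from h import *
where()"
python3 -m handwheel '[[0.002,0,0,0,0,0,0.4],[0,0,0,0,0,0,0.4]]' 40 >/dev/null
python3 -c "
from h import *
where()
from workcell import *
p=get_image('top');x,y,w,h=185,165,120,90
cv2.imwrite('pics/t3.png',cv2.resize(p['frame'][y:y+h,x:x+w,::-1],(800,600),interpolation=cv2.INTER_CUBIC))
p=get_image('scene');x,y,w,h=195,115,140,105
cv2.imwrite('pics/s3.png',cv2.resize(p['frame'][y:y+h,x:x+w,::-1],(800,600),interpolation=cv2.INTER_CUBIC))
"
```

```text
t 4.55 stand xy mm [-58.6   3.4] z 17.1 toolx yaw-stand -0.01 tilt 0.02 F stand 0.4 -0.0 1.0 w 33.9
t 4.75 stand xy mm [-57.8   3.5] z 17.0 toolx yaw-stand 0.01 tilt 0.15 F stand -5.6 -0.9 3.9 w 33.9
```

View pics/t3.png

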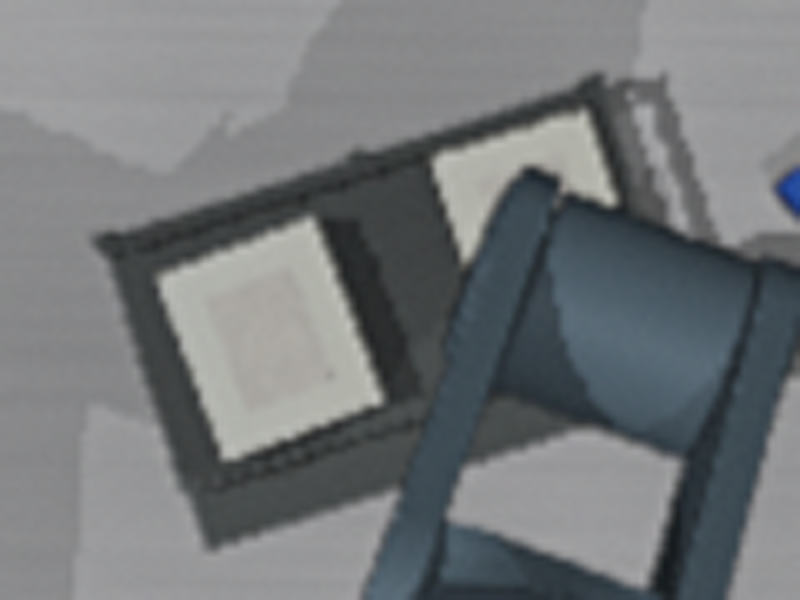

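View pics/s3.png

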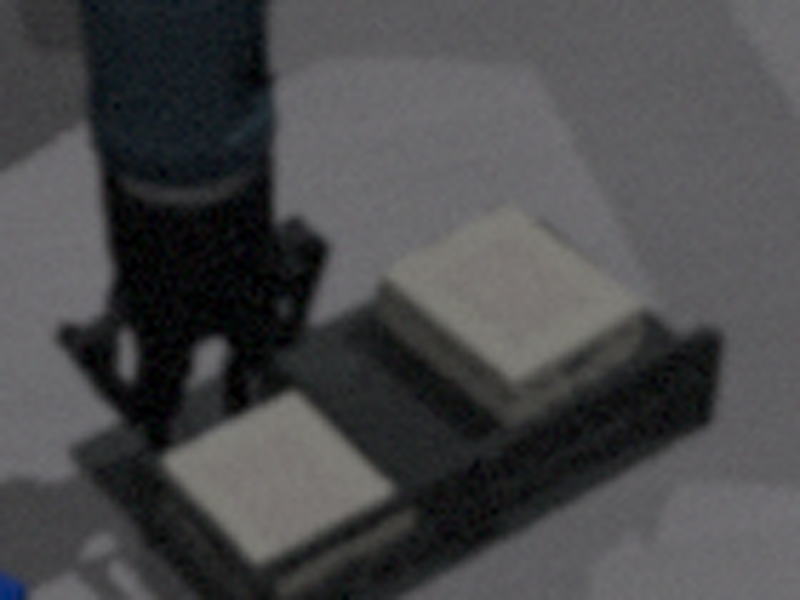

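```bash
python3 -m handwheel '[[0.002,0,0,0,0,0,0.4],[0,0,0,0,0,0,0.4]]' 40 >/dev/null
python3 -c "
from h import *
where()"
python3 -m handwheel '[[-0.01,0,0,0,0,0,0.4],[-0.03,0,0,0,0,0,0.4],[-0.02,0,-0.03,0,0,0,0.4],[0,0,-0.03,0,0,0,0.4],[0,0,-0.03,0,0,0,0.4],[0,0,0,0,0,0,0.4]]' 40
python3 -c "
from h import *
go(-.095,.150,.105)"
```

```text
t 5.05 stand xy mm [-57.8   3.5] z 17.0 toolx yaw-stand 0.04 tilt 0.39 F stand -16.2 -0.7 12.1 w 34.4
time_s: 5.65
tool_pos: [0.4783, -0.0881, 0.1113]
orientation: [3.095, 0.511, 0.012]
wrist_force: [0.1, 0.5, -0.4]
gripper_width: 0.0343
t 5.65 stand xy mm [-112.3    1.1] z 111.3 toolx yaw-stand -0.03 tilt 0.52 F stand 0.3 0.4 -0.4 w 34.3
tool shift mm [  17.2 -148.9    5.6]
```

Lower box is home: the push force rose to 16 N with no further motion. Next is the upper box.

```bash
python3 -m handwheel '[[0,-0.04,0,0,0,0,0.4],[0,-0.04,0,0,0,0,0.4],[0.004,-0.04,0,0,0,0,0.4],[0.004,-0.029,0,0,0,0,0.4],[0,0,0.03,0,0,0,0.4],[0,0,0.025,0,0,0,0.4],[0,0,0.008,0,0,0,0.4],[0,0,0,0,0,0,0.4]]' 40 
python3 -c "
from h import *
go(-.065,.150,.048)
from workcell import *
p=get_image('top');np.savez('top4.npz',**{k:p[k] for k in('frame','mtx','R','t')});x,y,w,h=185,165,120,90
cv2.imwrite('pics/t4.png',cv2.resize(p['frame'][y:y+h,x:x+w,::-1],(800,600),interpolation=cv2.INTER_CUBIC))
p=get_image('scene');x,y,w,h=195,115,140,105
cv2.imwrite('pics/s4.png',cv2.resize(p['frame'][y:y+h,x:x+w,::-1],(800,600),interpolation=cv2.INTER_CUBIC))
"
```

```text
time_s: 6.45
tool_pos: [0.4335, 0.0571, 0.0427]
orientation: [-3.098, -0.512, 0.005]
wrist_force: [0.7, 0.1, 0.1]
gripper_width: 0.0342
t 6.45 stand xy mm [-108.  153.] z 42.7 toolx yaw-stand -0.02 tilt 0.19 F stand 0.7 -0.2 0.1 w 34.2
tool shift mm [43.   3.  -5.4]
```

View pics/t4.png

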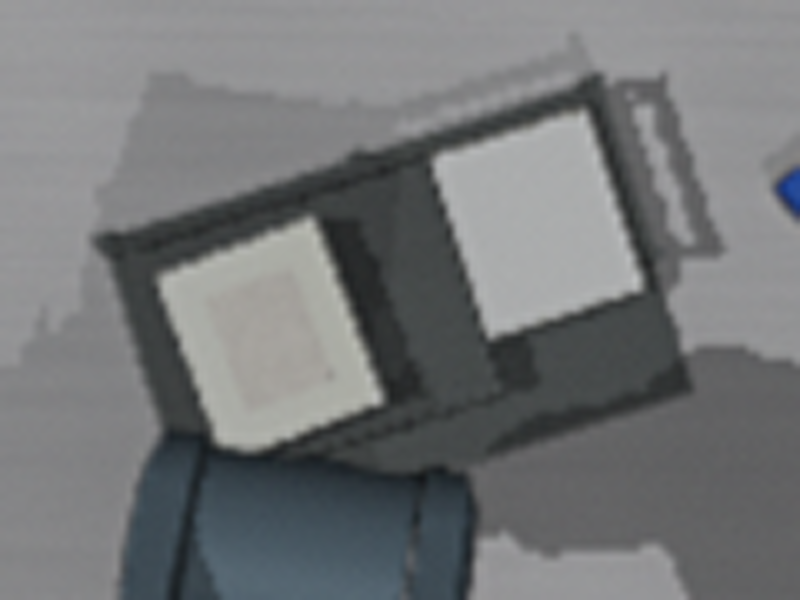

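View pics/s4.png

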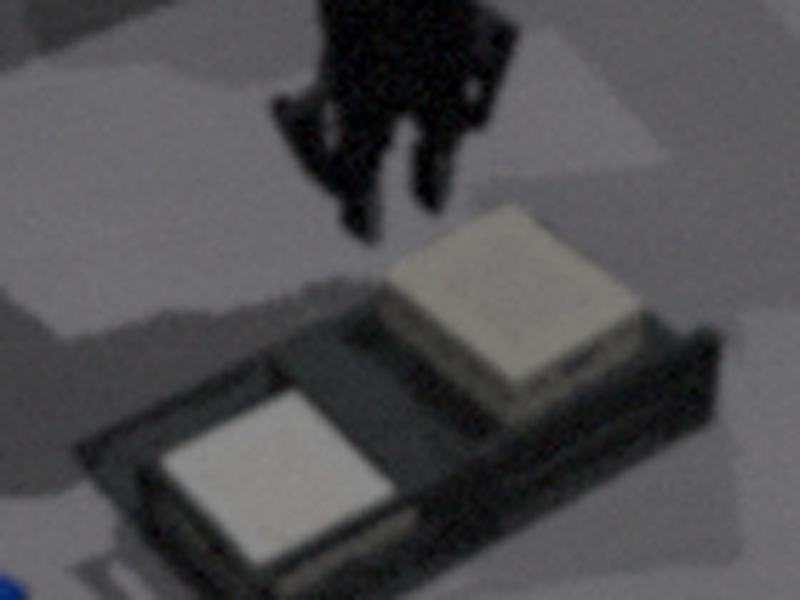

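```bash
python3 -c "
from h import *
p=load('top4.npz')
r=boxfit(p,boxmask(p,(245,178,40,42),100),.036);print(r,st(np.array(r[0])/1000)*1000)
"
python3 -m handwheel '[[0,0,-0.006,0,0,0,0.4],[0.01,0.003,0,0,0,0,0.4],[0.01,0,0,0,0,0,0.4],[0.005,0,0,0,0,0,0.4],[0.005,0,0,0,0,0,0.4],[0.005,0,0,0,0,0,0.4],[0.005,0,0,0,0,0,0.4],[0.003,0,0,0,0,0,0.4]]' 40 
python3 -c "
from h import *
where()"
```

```text
((584.2935180664062, -48.717533111572266), (102.33386993408203, 87.71871185302734), 18.914337158203125) [0.7090596  4.28204085]
time_s: 7.35
tool_pos: [0.4766, 0.0681, 0.0498]
orientation: [-3.099, -0.512, 0.001]
wrist_force: [-0.8, -0.2, -0.7]
gripper_width: 0.0339
t 7.35 stand xy mm [-63.7 149.6] z 49.8 toolx yaw-stand -0.0 tilt 0.03 F stand -0.8 0.1 -0.7 w 33.9
```

```bash
python3 -m handwheel '[[0.003,0,0,0,0,0,0.4],[0.002,0,0,0,0,0,0.4],[0,0,0,0,0,0,0.4]]' 40 >/dev/null
python3 -c "
from h import *
where()"
python3 -m handwheel '[[0.002,0,0,0,0,0,0.4],[0,0,0,0,0,0,0.4]]' 40 >/dev/null
python3 -c "
from h import *
where()"
python3 -m handwheel '[[0.002,0,0,0,0,0,0.4],[0,0,0,0,0,0,0.4]]' 40 >/dev/null
python3 -c "
from h import *
where()"
```

```text
t 7.65 stand xy mm [-58.4 149.3] z 50.1 toolx yaw-stand -0.01 tilt 0.03 F stand -0.5 -0.1 -0.4 w 34.2
t 7.85 stand xy mm [-57.5 149.5] z 50.0 toolx yaw-stand -0.01 tilt 0.1 F stand -4.7 -0.3 3.0 w 34.5
t 8.05 stand xy mm [-57.5 149.6] z 49.7 toolx yaw-stand 0.02 tilt 0.36 F stand -13.3 -1.8 10.2 w 34.3
```

Upper box is against the rear rails: force rose to 13 N at the same tool x. I'll go around to its +y side with the tool turned 90°.

```bash
python3 -m handwheel '[[-0.01,0,0,0,0,0,0.4],[-0.02,0,-0.01,0,0,0,0.4],[0,-0.01,-0.04,0,0,0,0.4],[0,-0.03,-0.03,0,0,0,0.5],[0,-0.035,0,0,0,0,0.5],[0.03,0,0,0,0,0,0.5],[0.03,0,0,0,0,0,0.5],[0.03,0,0,0,0,0,0.5]]' 40 
python3 -c "
from h import *
s,R=where();print(s['joints'].round(2));go(0,.228,.13)"
```

```text
time_s: 8.85
tool_pos: [0.519, 0.162, 0.1306]
orientation: [-3.099, -0.513, -0.004]
wrist_force: [0.3, -0.8, 0.5]
gripper_width: 0.0429
t 8.85 stand xy mm [  6.7 224.8] z 130.6 toolx yaw-stand 0.03 tilt 0.14 F stand 0.0 -0.9 0.5 w 42.9
[0.08 0.22 1.77 0.   1.14 1.33]
t 8.85 stand xy mm [  6.7 224.8] z 130.6 toolx yaw-stand 0.03 tilt 0.14 F stand 0.0 -0.9 0.5 w 42.9
tool shift mm [-6.7 -3.2  0.6]
```

```bash
python3 -m handwheel '[[-0.007,-0.004,0,0,0,0,0.5],[0,0,0,0,0,-8.2,0.5],[0,0,0,0,0,-8.2,0.5],[0,0,0,0,0,-8.2,0.5],[0,0,0,0,0,-8.2,0.5],[0,0,0,0,0,-8.2,0.5],[0,0,0,0,0,-8.2,0.5],[0,0,0,0,0,-8.2,0.5]]' 40 >/dev/null
python3 -m handwheel '[[0,0,0.01,0,0,-8.2,0.5],[0,0,0.02,0,0,-8.2,0.5],[0,0,0.02,0,0,-8.2,0.5],[0,0,0.01,0,0,-8.0,0.5],[0,0,0,0,0,0,0.5]]' 40 
python3 -c "
from h import *
s,R=where();print(s['joints'].round(2));go(0,.228,.048)
from workcell import *
p=get_image('top');np.savez('top5.npz',**{k:p[k] for k in('frame','mtx','R','t')});x,y,w,h=185,165,120,90
cv2.imwrite('pics/t5.png',cv2.resize(p['frame'][y:y+h,x:x+w,::-1],(800,600),interpolation=cv2.INTER_CUBIC))
p=get_image('scene');x,y,w,h=195,115,140,105
cv2.imwrite('pics/s5.png',cv2.resize(p['frame'][y:y+h,x:x+w,::-1],(800,600),interpolation=cv2.INTER_CUBIC))
"
```

```text
time_s: 10.15
tool_pos: [0.5079, 0.1625, 0.0685]
orientation: [-1.827, -2.553, 0.003]
wrist_force: [-0.1, -0.3, -0.0]
gripper_width: 0.0428
t 10.15 stand xy mm [ -3.7 228.8] z 68.5 toolx yaw-stand 90.05 tilt 0.18 F stand -0.2 -0.2 -0.0 w 42.8
[ 0.09  0.3   1.83  0.    1.02 -0.24]
t 10.15 stand xy mm [ -3.7 228.8] z 68.5 toolx yaw-stand 90.05 tilt 0.18 F stand -0.2 -0.2 -0.0 w 42.8
tool shift mm [-0.9  3.8 20.5]
```

View pics/t5.png

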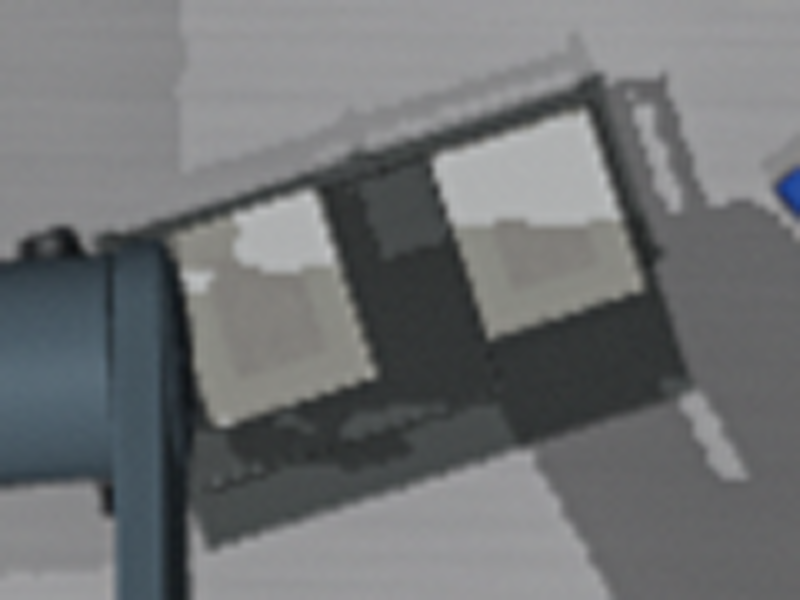

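View pics/s5.png

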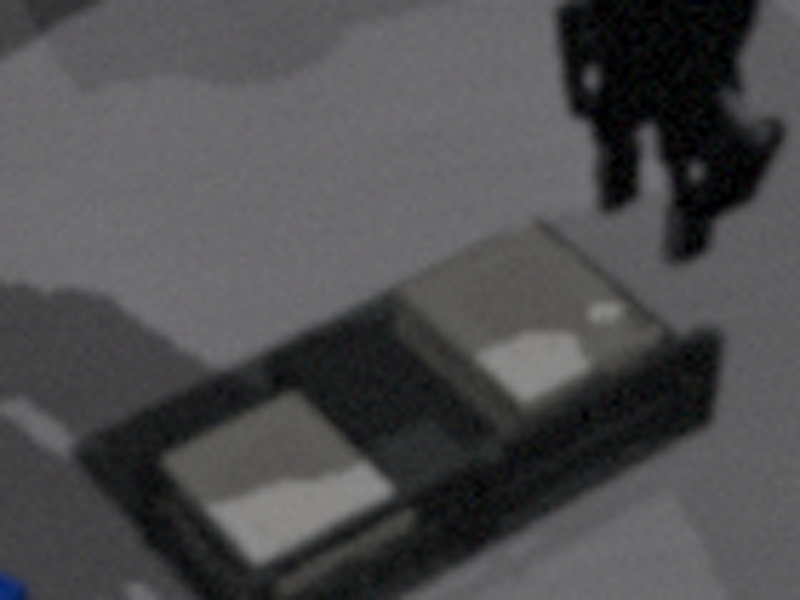

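Both boxes are square now, and the fingers are behind the upper box. I'll descend and push towards -y.

```bash
python3 -m handwheel '[[0,0.002,0.012,0,0,0,0.5],[0,0,0.007,0,0,0,0.5],[-0.01,0,0,0,0,0,0.5],[-0.008,0,0,0,0,0,0.5],[-0.005,0,0,0,0,0,0.5],[-0.005,0,0,0,0,0,0.5],[-0.005,0,0,0,0,0,0.5],[-0.005,0,0,0,0,0,0.5]]' 40 >/dev/null
python3 -c "
from h import *
where()"
python3 -m handwheel '[[-0.006,0,0,0,0,0,0.5],[-0.006,0,0,0,0,0,0.5],[-0.006,0,0,0,0,0,0.5],[-0.006,0,0,0,0,0,0.5],[-0.006,0,0,0,0,0,0.5],[-0.006,0,0,0,0,0,0.5],[-0.006,0,0,0,0,0,0.5],[-0.006,0,0,0,0,0,0.5]]' 40 >/dev/null
python3 -c "
from h import *
where()
from workcell import *
p=get_image('top');x,y,w,h=185,165,120,90
cv2.imwrite('pics/t6.png',cv2.resize(p['frame'][y:y+h,x:x+w,::-1],(800,600),interpolation=cv2.INTER_CUBIC))
p=get_image('scene');x,y,w,h=195,115,140,105
cv2.imwrite('pics/s6.png',cv2.resize(p['frame'][y:y+h,x:x+w,::-1],(800,600),interpolation=cv2.INTER_CUBIC))
"
```

```text
t 11.05 stand xy mm [  0.4 190.2] z 51.4 toolx yaw-stand 89.98 tilt 0.04 F stand -0.2 2.3 1.6 w 42.7
t 11.85 stand xy mm [  0.2 141.9] z 51.1 toolx yaw-stand 89.99 tilt 0.0 F stand -0.3 3.3 3.1 w 42.6
```

View pics/t6.png

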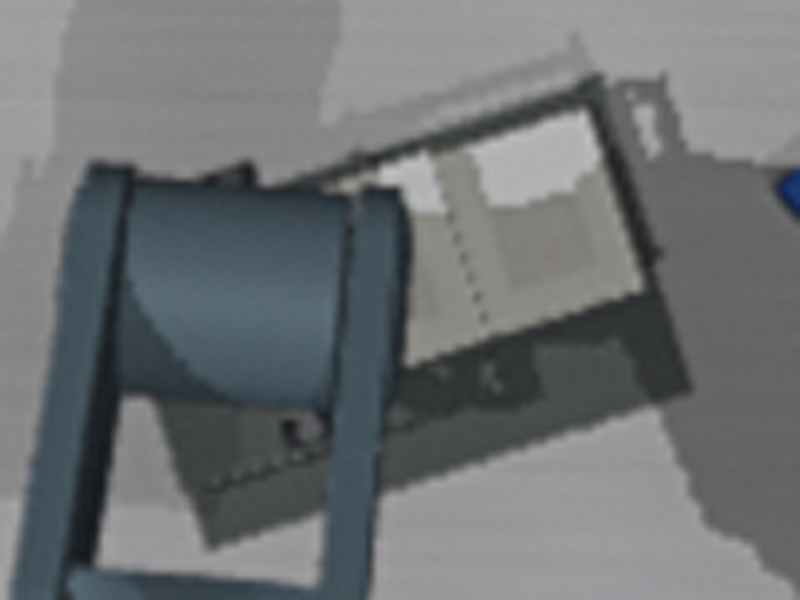

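View pics/s6.png

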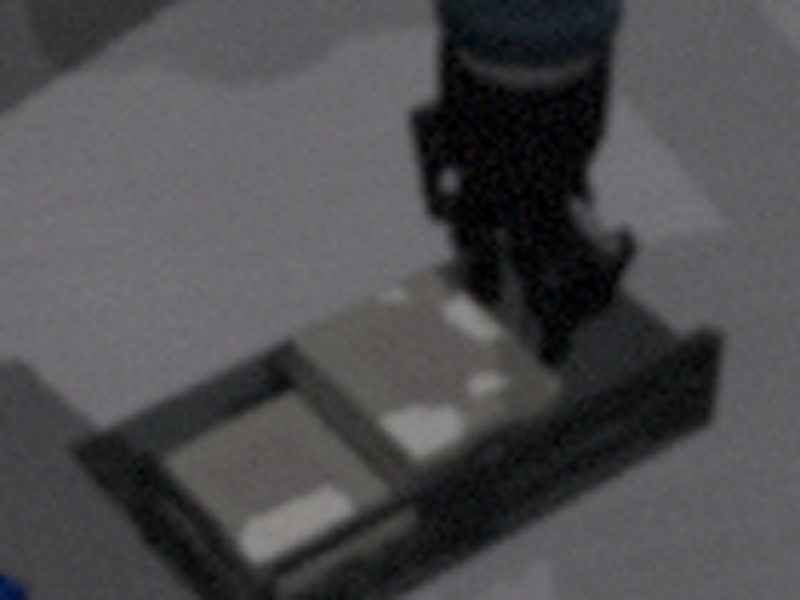

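The box slides squarely along the rear rail. I continue.

```bash
python3 -m handwheel '[[-0.006,0,0,0,0,0,0.5],[-0.006,0,0,0,0,0,0.5],[-0.006,0,0,0,0,0,0.5],[-0.006,0,0,0,0,0,0.5],[-0.006,0,0,0,0,0,0.5],[-0.006,0,0,0,0,0,0.5],[-0.006,0,0,0,0,0,0.5],[-0.006,0,0,0,0,0,0.5]]' 40 >/dev/null
python3 -c "
from h import *
where()"
python3 -m handwheel '[[-0.005,0,0,0,0,0,0.5],[-0.005,0,0,0,0,0,0.5],[-0.005,0,0,0,0,0,0.5],[-0.005,0,0,0,0,0,0.5],[-0.004,0,0,0,0,0,0.5],[-0.003,0,0,0,0,0,0.5],[-0.003,0,0,0,0,0,0.5],[0,0,0,0,0,0,0.5]]' 40 >/dev/null
python3 -c "
from h import *
where()
from workcell import *
p=get_image('scene');x,y,w,h=195,115,140,105
cv2.imwrite('pics/s7.png',cv2.resize(p['frame'][y:y+h,x:x+w,::-1],(800,600),interpolation=cv2.INTER_CUBIC))
"
```

```text
t 12.75 stand xy mm [ 0.  94.1] z 51.1 toolx yaw-stand 89.98 tilt 0.04 F stand -1.6 4.1 2.5 w 43.1
t 13.55 stand xy mm [ 0.4 63.8] z 51.2 toolx yaw-stand 89.97 tilt 0.04 F stand 0.5 0.7 0.2 w 43.0
```

View pics/s7.png

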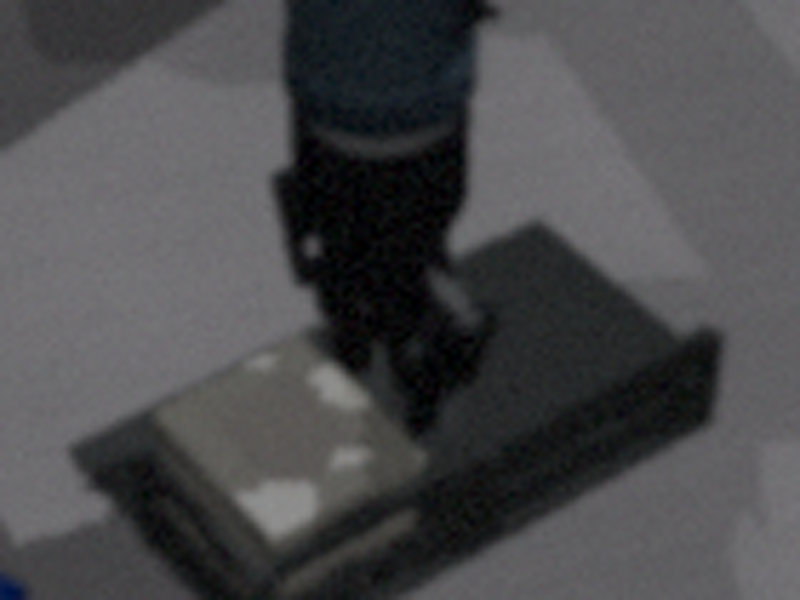

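```bash
python3 -m handwheel '[[-0.002,0,0,0,0,0,0.5],[-0.002,0,0,0,0,0,0.5],[-0.002,0,0,0,0,0,0.5],[0,0,0,0,0,0,0.5]]' 40 >/dev/null
python3 -c "
from h import *
where()"
python3 -m handwheel '[[-0.002,0,0,0,0,0,0.5],[-0.001,0,0,0,0,0,0.5],[0,0,0,0,0,0,0.5]]' 40 >/dev/null
python3 -c "
from h import *
where()"
python3 -m handwheel '[[-0.002,0,0,0,0,0,0.5],[0,0,0,0,0,0,0.5]]' 40 >/dev/null
python3 -c "
from h import *
where()"
```

```text
t 14.0 stand xy mm [ 0.2 58.1] z 51.1 toolx yaw-stand 89.98 tilt 0.02 F stand -0.0 -0.0 -0.1 w 42.7
t 14.3 stand xy mm [ 0.2 55.2] z 51.1 toolx yaw-stand 89.99 tilt 0.01 F stand -0.0 2.0 0.0 w 43.1
t 14.5 stand xy mm [ 0.2 55. ] z 51.1 toolx yaw-stand 89.98 tilt 0.17 F stand 0.6 7.7 3.0 w 42.9
```

```bash
python3 -m handwheel '[[-0.002,0,0,0,0,0,0.5],[0,0,0,0,0,0,0.5]]' 40 >/dev/null
python3 -c "
from h import *
where()"
python3 -m handwheel '[[0.01,0,0,0,0,0,0.5],[0.02,0,-0.01,0,0,0,0.5],[0.03,0,-0.03,0,0,0,0.5],[0.045,0,-0.02,0,0,0,0.5],[0.045,0,0,0,0,0,0.5],[0.045,0,0,0,0,0,0.5],[0,0,0,0,0,0,0.5]]' 40
python3 -c "
from h import *
where()
from workcell import *
p=get_image('top');np.savez('top8.npz',**{k:p[k] for k in('frame','mtx','R','t')});x,y,w,h=185,165,120,90
cv2.imwrite('pics/t8.png',cv2.resize(p['frame'][y:y+h,x:x+w,::-1],(800,600),interpolation=cv2.INTER_CUBIC))
r=boxfit(p,boxmask(p,(245,174,45,46),100),.068);print(r,st(np.array(r[0])/1000)*1000)
p=get_image('scene');x,y,w,h=195,155,100,75
cv2.imwrite('pics/s8.png',cv2.resize(p['frame'][y:y+h,x:x+w,::-1],(800,600),interpolation=cv2.INTER_CUBIC))
"
```

```text
t 14.7 stand xy mm [ 0.2 54.9] z 51.1 toolx yaw-stand 89.98 tilt 0.34 F stand 1.2 15.9 6.4 w 42.7
time_s: 15.4
tool_pos: [0.5039, 0.1845, 0.1112]
orientation: [-1.823, -2.558, -0.001]
wrist_force: [-0.3, 0.2, -0.2]
gripper_width: 0.0429
t 15.4 stand xy mm [ -0.4 251. ] z 111.2 toolx yaw-stand 90.29 tilt 0.05 F stand -0.2 0.3 -0.2 w 42.9
((585.3430786132812, -49.77546310424805), (101.25130462646484, 91.95679473876953), 19.089679718017578) [1.36239216 2.94265675]
```

View pics/t8.png

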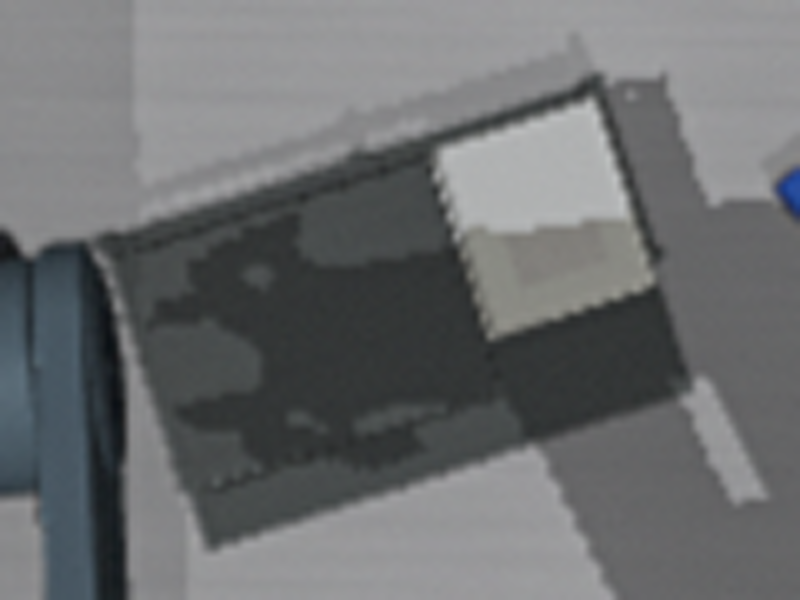

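View pics/s8.png

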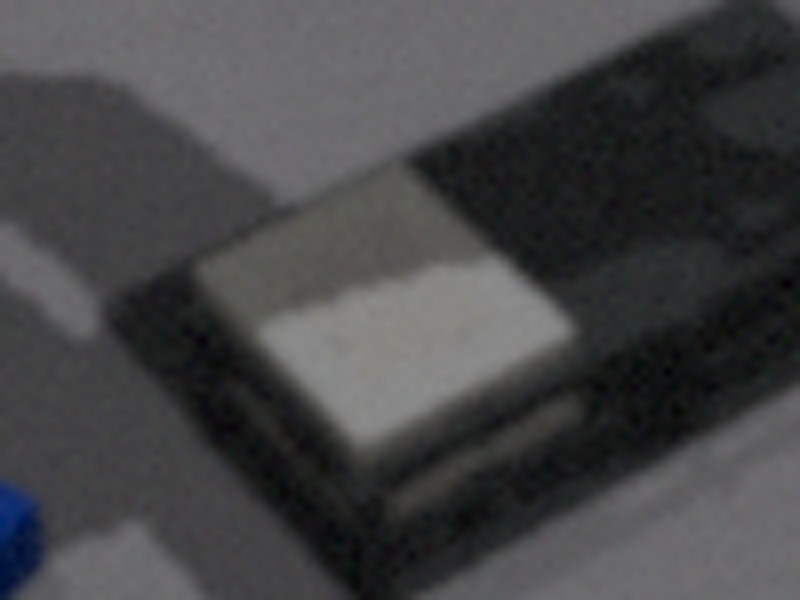

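The top view shows the upper box in the corner at the end rails, level with the rails, and the scene view agrees. Last comes a gentle check push on both -x faces together, to confirm they are flush and home at the rear.

```bash
python3 -m handwheel '[[0,-0.04,0,0,0,0,0.4],[0,-0.04,0,0,0,0,0.4],[0,-0.04,0,0,0,0,0.4],[-0.045,0,0,0,0,0,0.4],[-0.045,0,0,0,0,0,0.4],[-0.045,0,0,0,0,0,0.4],[-0.045,0,0,0,0,0,0.4],[-0.045,0,0,0,0,0,0.4]]' 40 >/dev/null
python3 -m handwheel '[[-0.023,0,0,0,0,8.2,0.4],[0,0,0,0,0,8.2,0.4],[0,0,0,0,0,8.2,0.4],[0,0,0,0,0,8.2,0.4],[0,0,0,0,0,8.2,0.4],[0,0,0,0,0,8.2,0.4],[0,0,0,0,0,8.2,0.4],[0,0,0,0,0,8.2,0.4]]' 40 >/dev/null
python3 -m handwheel '[[0,0,0,0,0,8.2,0.4],[0,0,0,0,0,8.2,0.4],[0,0,0,0,0,8.3,0.4],[0,0,0,0,0,0,0.4]]' 40
python3 -c "
from h import *
go(-.115,.002,.020)
from workcell import *
p=get_image('top');np.savez('top9.npz',**{k:p[k] for k in('frame','mtx','R','t')});x,y,w,h=185,165,120,90
cv2.imwrite('pics/t9.png',cv2.resize(p['frame'][y:y+h,x:x+w,::-1],(800,600),interpolation=cv2.INTER_CUBIC))
p=get_image('scene');x,y,w,h=195,155,100,75
cv2.imwrite('pics/s9.png',cv2.resize(p['frame'][y:y+h,x:x+w,::-1],(800,600),interpolation=cv2.INTER_CUBIC))"
```

```text
time_s: 17.5
tool_pos: [0.4719, -0.0948, 0.111]
orientation: [3.101, 0.498, -0.0]
wrist_force: [0.1, 0.8, 0.0]
gripper_width: 0.0341
t 17.5 stand xy mm [-120.5   -3.2] z 111.0 toolx yaw-stand -0.51 tilt 0.04 F stand 0.3 0.7 0.0 w 34.1
tool shift mm [ 5.5 -5.3 91. ]
```

View pics/t9.png

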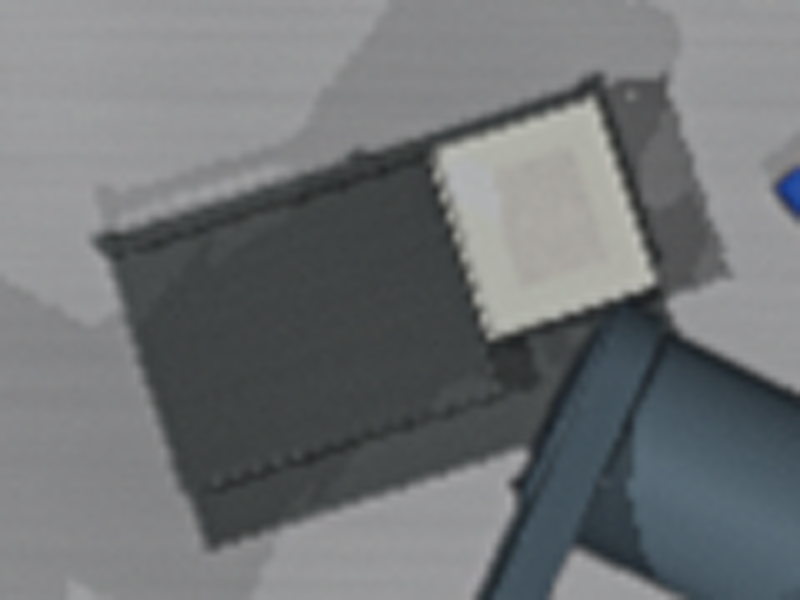

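View pics/s9.png

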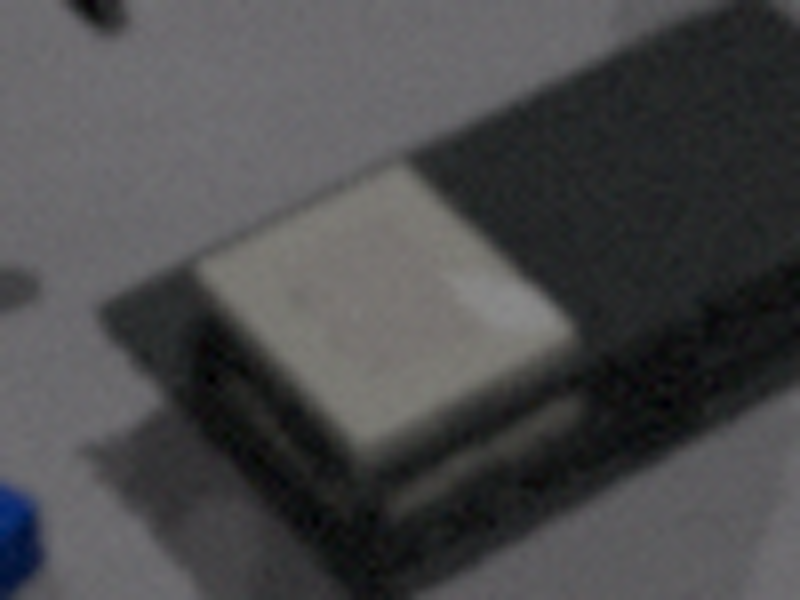

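```bash
python3 -m handwheel '[[0.005,-0.005,0.03,0,0,-0.5,0.4],[0,0,0.03,0,0,0,0.4],[0,0,0.02,0,0,0,0.4],[0,0,0.011,0,0,0,0.4],[0.015,0,0,0,0,0,0.4],[0.015,0,0,0,0,0,0.4],[0.01,0,0,0,0,0,0.4],[0.005,0,0,0,0,0,0.4]]' 40 >/dev/null
python3 -c "
from h import *
where()"
python3 -m handwheel '[[0.003,0,0,0,0,0,0.4],[0.003,0,0,0,0,0,0.4],[0.003,0,0,0,0,0,0.4],[0,0,0,0,0,0,0.4]]' 40 >/dev/null
python3 -c "
from h import *
where()"
```

```text
t 18.4 stand xy mm [-68.7   2.9] z 20.6 toolx yaw-stand 0.27 tilt 0.08 F stand -0.3 0.5 0.0 w 34.1
t 18.8 stand xy mm [-60.8   3.5] z 20.1 toolx yaw-stand 0.2 tilt 0.0 F stand 0.3 0.3 -0.5 w 34.2
```

```bash
python3 -m handwheel '[[0.002,0,0,0,0,0,0.4],[0,0,0,0,0,0,0.4]]' 40 >/dev/null
python3 -c "
from h import *
where()"
python3 -m handwheel '[[0.002,0,0,0,0,0,0.4],[0,0,0,0,0,0,0.4]]' 40 >/dev/null
python3 -c "
from h import *
where()"
python3 -m handwheel '[[0.001,0,0,0,0,0,0.4],[0,0,0,0,0,0,0.4]]' 40 >/dev/null
python3 -c "
from h import *
where()"
```

```text
t 19.0 stand xy mm [-60.5   4.2] z 19.5 toolx yaw-stand 0.19 tilt 0.23 F stand -6.5 -0.2 1.9 w 34.1
t 19.2 stand xy mm [-60.6   4.9] z 18.7 toolx yaw-stand 0.17 tilt 0.49 F stand -12.2 -0.2 1.7 w 34.2
t 19.4 stand xy mm [-60.6   5. ] z 18.6 toolx yaw-stand 0.17 tilt 0.6 F stand -17.1 -0.5 7.0 w 34.1
```

It stalls at -60.6, where it stalled at -57.7 before. Either a thicker part of the finger meets the upper box, or the upper box is about 3 mm out. I'll test by pushing the upper box with the tips only.

```bash
python3 -m handwheel '[[-0.015,0,0,0,0,0,0.4],[0,0,-0.03,0,0,0,0.4],[0,0,0,0,0,0,0.4]]' 40 >/dev/null
python3 -c "
from h import *
go(-.062,.002,.050)"
```

```text
t 19.7 stand xy mm [-69.3   1.9] z 52.9 toolx yaw-stand 0.17 tilt 0.3 F stand 1.2 0.0 0.3 w 34.2
tool shift mm [ 7.3 -0.   3. ]
```

```bash
python3 -m handwheel '[[0.004,0,0.002,0,0,0,0.4],[0.003,0,0,0,0,0,0.4],[0.002,0,0,0,0,0,0.4],[0,0,0,0,0,0,0.4]]' 40 >/dev/null
python3 -c "
from h import *
where()"
python3 -m handwheel '[[0.002,0,0,0,0,0,0.4],[0,0,0,0,0,0,0.4]]' 40 >/dev/null
python3 -c "
from h import *
where()"
python3 -m handwheel '[[0.002,0,0,0,0,0,0.4],[0,0,0,0,0,0,0.4]]' 40 >/dev/null
python3 -c "
from h import *
where()"
```

```text
t 20.1 stand xy mm [-61.8   3.9] z 47.3 toolx yaw-stand 0.21 tilt 0.07 F stand 0.1 0.0 -0.3 w 33.8
t 20.3 stand xy mm [-59.7   3.7] z 47.8 toolx yaw-stand 0.19 tilt 0.02 F stand -0.8 -0.9 -0.0 w 34.2
t 20.5 stand xy mm [-58.    3.7] z 47.9 toolx yaw-stand 0.19 tilt 0.04 F stand -1.3 1.3 -0.6 w 34.3
```

```bash
python3 -m handwheel '[[0.001,0,0,0,0,0,0.4],[0,0,0,0,0,0,0.4]]' 40 >/dev/null
python3 -c "
from h import *
where()"
python3 -m handwheel '[[0.001,0,0,0,0,0,0.4],[0,0,0,0,0,0,0.4]]' 40 >/dev/null
python3 -c "
from h import *
where()"
```

```text
t 20.7 stand xy mm [-57.9   3.7] z 47.9 toolx yaw-stand 0.19 tilt 0.15 F stand -5.8 -0.1 2.5 w 34.1
t 20.9 stand xy mm [-57.9   3.7] z 47.9 toolx yaw-stand 0.19 tilt 0.27 F stand -9.7 0.1 5.6 w 34.3
```

The upper box stops at -57.9, which matches its home stop, so the earlier stall was the thicker upper part of the finger. I'll retreat and take a last look.

```bash
python3 -m handwheel '[[-0.015,0,0,0,0,0,0.4],[-0.04,0,0,0,0,0,0.4],[-0.04,0,-0.03,0,0,0,0.4],[-0.04,0,-0.04,0,0,0,0.4],[-0.02,0.03,-0.04,0,0,0,0.4],[0,0.04,0,0,0,0,0.4],[0,0,0,0,0,0,0.4]]' 40
python3 -c "
from h import *
where()
from workcell import *
p=get_image('top');np.savez('top10.npz',**{k:p[k] for k in('frame','mtx','R','t')});x,y,w,h=245,170,60,45
cv2.imwrite('pics/t10.png',cv2.resize(p['frame'][y:y+h,x:x+w,::-1],(800,600),interpolation=cv2.INTER_CUBIC))
m=boxmask(p,(245,174,45,46),125);r=boxfit(p,m,.068);print(r,st(np.array(r[0])/1000)*1000)
p=get_image('scene');cv2.imwrite('pics/s10.png',cv2.resize(p['frame'][:,:,::-1],(800,600),interpolation=cv2.INTER_CUBIC))
# predicted pixels of top-face corners (home, z .068 and .036)
q=load('top10.npz')
for z in(.068,.036):
  X=[np.r_[O+a*.049*E_+b*.042*N_+.001*E_+.002*N_,z] for a,b in((1,1),(1,-1),(-1,-1),(-1,1))]
  print(z,((proj(q,np.array(X))-[245,170])*13.333).round().tolist())
"
```

```text
time_s: 21.6
tool_pos: [0.4146, -0.1852, 0.1536]
orientation: [3.093, 0.511, 0.009]
wrist_force: [-0.0, 0.6, 0.7]
gripper_width: 0.0342
t 21.6 stand xy mm [-203.9  -70.3] z 153.6 toolx yaw-stand -0.01 tilt 0.51 F stand 0.2 0.6 0.7 w 34.2
((584.5674438476562, -49.38850402832031), (99.9429931640625, 89.61363983154297), 18.303863525390625) [0.75251912 3.5586125 ]
0.068 [[60.0, 225.0], [381.0, 121.0], [505.0, 496.0], [183.0, 601.0]]
0.036 [[59.0, 235.0], [373.0, 133.0], [494.0, 499.0], [179.0, 602.0]]
```

View pics/t10.png

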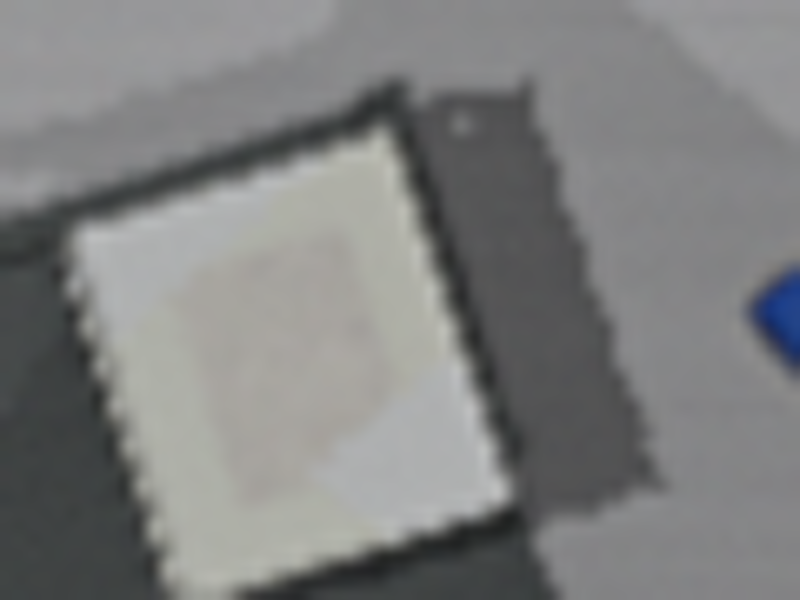

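View pics/s10.png

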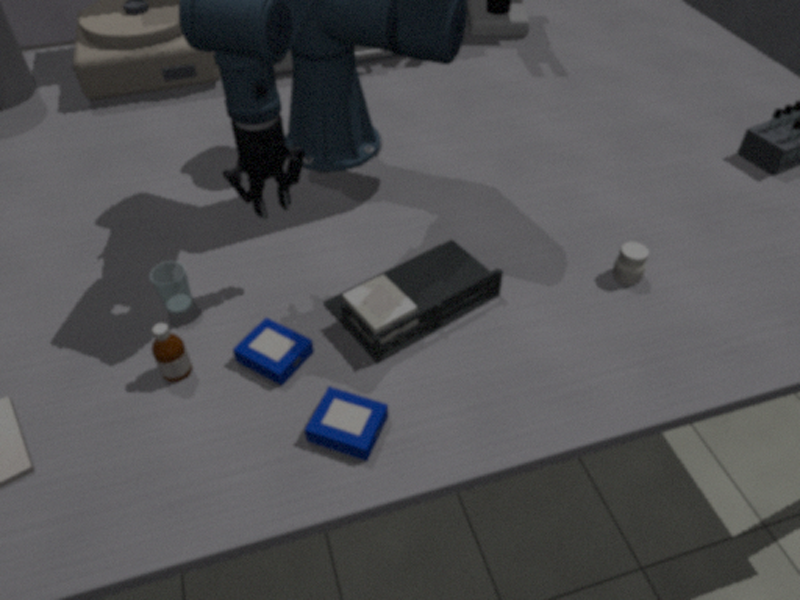

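```bash
python3 -m handwheel '[[0,0,0,0,0,0,0.4],[0,0,0,0,0,0,0.4],[0,0,0,0,0,0,0.4]]' >/dev/null; python3 -c "
from workcell import *
print(hand_in())"
```

```text
the job is handed in; nothing more can be done
None
```

I pushed the lower box home along the bay. I then pushed the upper box back to the rear rails and slid it across onto the lower one until it met the end rails. The job is handed in at about 22 s; no verdict is reported.

**Stops:**

| Push | Force at the stop |
|---|---|
| Lower box to the rear rails | 16 N |
| Upper box to the rear rails | 13 N |
| Upper box to the end rails | 16 N |
| Upper box to the rear rails again, on the pile | 10 N |

At each stop the tool did not advance under rising force. The last rear stop matched the first one to 0.4 mm.

**Last pictures:** the upper box sits square in the corner, within about 2 mm of where it should be. The bottle, jar and beaker look unmoved by eye. The gripper is clear of everything.

**Checks that disagreed or fell short:**
- A combined push on both front faces stalled 3 mm early, at 17 N. I put this down to the thicker upper part of the fingers, because the tip-only push on the upper box then reached its normal stop.
- The last fit of the upper box in the top image came out too wide (90 mm, where the box is 84 mm) because its lit side face was included. I relied on its edges and the contact stops instead.
- The lower box was not measured again once it was covered. Its last measured pose, before the stacking, was x +0.7 mm and y +4.3 mm, near the 6 mm limit on y. The end-rail contact suggests its true y was nearer 2 mm.

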